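Ratchet the index table until the stray cover is at the chute

TASK

A brown bakelite terminal cover has got in among the carbon cells on the round index table. Work the table's ratchet lever with full strokes, letting it come back to its rest after each one, until the pocket with the cover stands in front of the chute flap, and leave the lever at rest. Turn the table only with its lever, and touch neither the table nor the cover.

Things in the scene. Friction and masses are not known exactly. Their poses are not given: they have to be found in the camera images.
- index_table: round aluminium turntable, 224 mm across, 248 over the 12 rim sawteeth; origin on its upright axle, 28 mm above the worktop. 12 pockets 30 deg apart on an 88 mm radius, floor at 40 mm height, rim 52; five black brass-capped cells (32 across, tops at 101 mm height) and the cover stand in them. Turns only counter-clockwise seen from above; stays where left, up to 5 deg (7 mm) past a pocket.
- cover: brown bakelite terminal cover: a low round cap, 33 mm across its flange and 22 mm high, much lower than the cells; stands in one of the pockets, two to five whole pockets short of the chute. Origin at the centre of its underside, z up.
- discharge (a point): the place of the pocket in front of the chute: on the pocket circle, at pocket floor height, facing the spring flap of the steel chute (87 mm wide, 150 mm high) that stands beside the table. A pocket that is central here is lined up.
- lever_knob (a point): centre of the top (105 mm high) of the upright black knob, 24 mm across, 42 tall, on the ratchet lever across from the chute. Swings level about the table's axle at 175 mm radius, from its rest stop (start) counter-clockwise 37 deg (111 mm straight) to a stop. 34 deg or more from rest moves the table one pocket. Push about 7 N; a spring returns it to rest, where it catches the next tooth.
Mind the look-alikes: they are no part of the job. Of the things that look like the cover, the middle-sized one is meant.

How it is judged:
On the way, in this order (a step that is already met when the one before it is completed fails the run):
1. the lever is pushed through a stroke (distance of lever_knob from where it was at the start of the episode above 0.08 m), for 0.05 s.
2. the lever comes back to rest (distance of lever_knob from where it was at the start of the episode below 0.02 m), for 0.05 s.
3. the lever is pushed through another stroke (distance of lever_knob from where it was at the start of the episode above 0.08 m), for 0.05 s.
At the end, for the whole second after the job is handed in: The cover stands upright in its pocket, at rest, within 18 mm of the place in front of the chute, and the lever knob is back within 20 mm of its rest position (horizontal distance between cover and discharge below 0.018 m and height (world z) of cover between 0.03 and 0.05 m and angle between cover's own z axis and vertical below 0.2 rad and linear speed of cover below 0.02 m/s and distance of lever_knob from where it was at the start of the episode below 0.02 m); the robot touches nothing.
It fails at once if the robot touches the round table (more than 1 N) (contact force between any of the fingers, the arm and index_table above 1 N).
It fails at once if the robot touches the cover (more than 1 N) (contact force between any of the fingers, the arm and cover above 1 N).
It also fails if it takes over 58 s, if anything falls off the work surface, if the arm or the gripper's body presses on something with over 40 N, if the wrist force passes 120 N, or if a joint passes its speed limit or range.

ROBOT

A 6-joint arm with a two-finger parallel gripper is mounted at the origin on the work surface. World frame = base frame: x ahead of the robot, y to its left, z up, the work surface at z = 0. Lengths are in m, angles in rad, forces in N, time in s.
With the tool pointing down it reaches from about 0.25 to 0.775 m from the base axis. Payload 8.9 kg.
Tool frame: the origin (TCP) lies at the very end of the fingers, on their centre line; the grasp point (between the pads) lies 19 mm behind it; x points along the fingers, z is the direction in which the jaws open and shut, and the axes are right-handed (so a half turn about x gives the same grasp; the last joint's range is limited). The gripper opens to 85 mm and grips with 20 to 120 N. Pads are 22 mm wide; open, the fingers measure 114 mm over their backs; the gripper's body (76 mm by 85 mm) begins 54 mm behind the grasp point. The pads swing forward as they close: fully open they stand 13 mm farther back than shut.
Start: joints at [-1.361, 0.291, -0.153, 1.127, 0, 1.431], TCP at [0.179, -0.493, 0.231] pointing down, gripper open.
Joint ranges: [-2.52, 2.52], [-0.91, 1.74], [-1.3, 1.37], [-1.96, 2.02], [-1.52, 1.47], [-3.14, 3.14]. Speed limits (rad/s): [2.22, 2.22, 2.79, 3.14, 3.14, 3.14].

INTERFACE

Orientations are given as a unit quaternion [w, x, y, z].
In Python, from workcell import readout, read_camera, order gives the robot as it stands. The module is installed in compiled form; this text tells all that it offers.
- The arm moves only by the tool apply_moves, never from a script. Its arguments are lists of equal length, an entry for each row: "slide": the shift along the tool's x, y, z in mm, a list of three; "spin": the turn about the tool's x in rad. In form: {"slide": [[x, y, z], ...], "spin": [spin, ...]}. A call has 1 to 12 rows; each row is the pose to reach, as a shift and turn from the pose commanded when the call began, along the tool's axes at that moment; what a row does not reach only later rows make up. A row lasts 1/10 s, in which the tool goes at most 50 mm and 8.59 degrees, less where a joint would pass 70% of its speed; a pose out of reach is approached as far as the arm can. A call with a gripper value outside its range is refused whole. "fingers" is the finger opening in mm, from 0 to 85.4, set as the call begins (left out, the last holds). The fingers move at their own pace and stop on an object; the grip force is fixed at half the most. Time passes only in rows, so rows that repeat a pose let the fingers close. It gives the time, the measured TCP pose, the force and the opening at its end, in the units of the state.
- readout.get_state(): the state, without advancing time (a new reading comes with each control period).
- read_camera(name): name is "side" or "top" or "wrist"; returns a dict with "img" (400x640x3 uint8, red, green, blue), "fx", "fy", "cx", "cy" (pixels), "k1" (the pictures are not rectified: a ray, as slopes to the right and down, at radius r is drawn at 1 + k1 r^2 times it, then the intrinsics apply), "R" (3x3) and "t" (3): a world point X has camera coordinates R X + t. Camera axes: x right, y down, z forward; pixel columns grow to the right and rows downward; lengths in m; the calibration is good to about 2 mm. A picture is of the moment at which its call begins. There is no depth.
- order.close_job(): hands the job in, once; it reports no verdict.
The state is a dict: "time_s": time; "qpos": joint angles; "qvel": joint speeds; "effort": joint torques, N m; "ee_pos": TCP position; "eef_rot": TCP orientation; "force": force on the tool from outside, world axes, zero at the start; "moment": the same for the moment, N m; "grip_width": finger opening in m.
Only numpy, scipy, OpenCV 4.12 (cv2) and the standard library are available. Lean on these libraries where they do the work, as an engineer would, in place of code of your own. Each camera call takes 0.05 s, during which the arm holds its last target. There are 200 camera calls.

## Working session

There is one attempt and no reset: what is moved stays moved. The work goes in short steps, Python scripts to look and compute and a tool call to move; the robot and the scene stay as the last step left them, time stands still between calls to the robot, and variables do not carry over. Pictures are saved under pics/ and viewed, about 8 in all and at most 12, crops included, and the job is handed in when it is done.

Besides the shell and the picture viewer there is one more tool, called after ">>>" as a command line: name --pt "numbers of a row" for each row, then --argument value for the rest. apply_moves: Moves the arm, as the interface text tells. Its arguments: {"type":"object","properties":{"slide":{"type":"array"},"spin":{"type":"array"},"fingers":{"type":"number"}},"required":["slide","spin"]}

```bash
mkdir -p pics; cat > h.py <<'E'
import numpy as np, cv2
from workcell import readout, read_camera, order
def ray(c,u,v):
    K=np.array([[c['fx'],0,c['cx']],[0,c['fy'],c['cy']],[0,0,1.]])
    d=np.array([(u-c['cx'])/c['fx'],(v-c['cy'])/c['fy']]); s=d.copy()
    for _ in range(20): s=d/(1+c['k1']*(s@s))
    R=np.array(c['R']);t=np.array(c['t'])
    return -R.T@t, R.T@np.array([s[0],s[1],1.])
def onplane(c,u,v,z):
    o,d=ray(c,u,v); return o+d*(z-o[2])/d[2]
def proj(c,X):
    p=np.array(c['R'])@np.array(X)+np.array(c['t']); s=p[:2]/p[2]; s=s*(1+c['k1']*(s@s))
    return np.array([c['fx']*s[0]+c['cx'],c['fy']*s[1]+c['cy']])
def save(c,n): cv2.imwrite('pics/'+n,cv2.cvtColor(c['img'],cv2.COLOR_RGB2BGR))
E
python3 - <<'E'
from h import *
import pickle
for n in('top','side'):
    c=read_camera(n); pickle.dump(c,open(n+'.pkl','wb')); save(c,n+'0.png'); print(n,-np.array(c['R']).T@c['t'])
print(readout.get_state())
E
```

```text
top [0.42432868 0.11062514 0.99377897]
side [0.48362638 0.59160774 0.67099504]
{'time_s': 0.1, 'qpos': array([-1.36130903e+00,  2.91229468e-01, -1.54046849e-01,  1.12668205e+00,
        7.90449879e-06,  1.43152152e+00]), 'qvel': array([-1.36141322e-03, -3.08128173e-03,  2.41720412e-03,  7.02369856e-04,
       -2.36615436e-04,  9.21058795e-05]), 'effort': array([ 9.61706610e-04, -5.37977529e+01,  3.31918395e+01,  9.28798603e-03,
       -2.09965747e-04,  9.51178336e-08]), 'ee_pos': array([ 0.17934859, -0.49300744,  0.23078835]), 'eef_rot': array([ 0.57886764,  0.40594986,  0.57946489, -0.40538551]), 'force': array([ 0.17762668,  0.21533349, -0.58596901]), 'moment': array([-0.01508881,  0.02708631, -0.04615973]), 'grip_width': 0.08513582522889857}
```

View pics/top0.png

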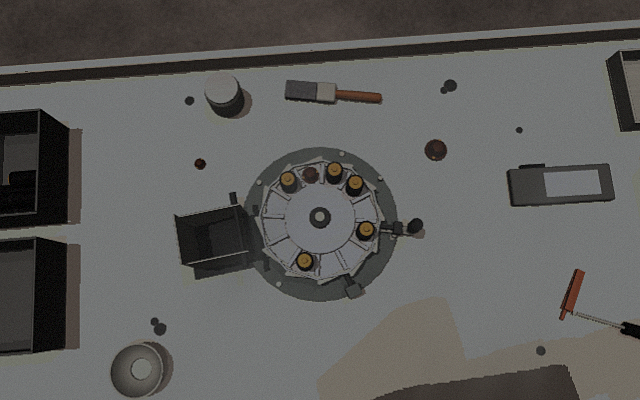

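View pics/side0.png

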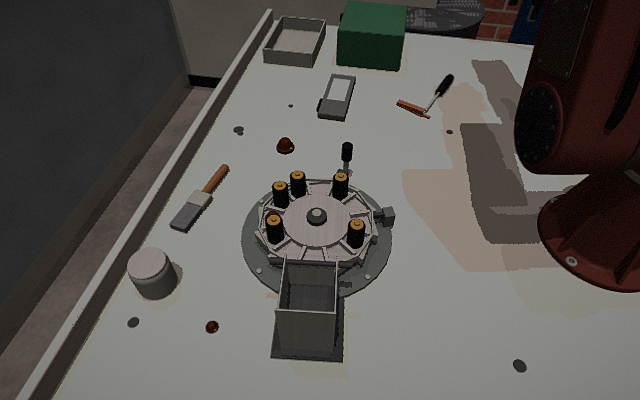

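```bash
cat > m.py <<'E'
from h import *
import pickle,sys
c=pickle.load(open('top.pkl','rb'));s=pickle.load(open('side.pkl','rb'))
print(np.round(c['R'],2).tolist())
hsv=cv2.cvtColor(c['img'],cv2.COLOR_RGB2HSV)
m=((hsv[...,0]<12)|(hsv[...,0]>172))&(hsv[...,1]>70)&(hsv[...,2]>25)&(hsv[...,2]<140)
n,l,st,ce=cv2.connectedComponentsWithStats(m.astype(np.uint8))
for i in range(1,n):
    if st[i,4]>25: print('brown',ce[i].round(1),st[i],onplane(c,*ce[i],.05).round(4))
m=(hsv[...,0]>12)&(hsv[...,0]<25)&(hsv[...,1]>120)&(hsv[...,2]>90)
n,l,st,ce=cv2.connectedComponentsWithStats(m.astype(np.uint8)); P=[]
for i in range(1,n):
    if 40<st[i,4]<400: p=onplane(c,*ce[i],.101); print('cap',ce[i].round(1),st[i,4],p.round(4)); P.append(p)
ax=onplane(c,320,217,.06); print('axle rough',ax)
print('knob top', onplane(c,416,225,.105), 'side', onplane(s,347,146,.105))
a=cv2.resize(c['img'][130:310,170:470],None,fx=2.6,fy=2.6,interpolation=cv2.INTER_CUBIC)
a=np.clip(a*1.5,0,255).astype(np.uint8)
cv2.imwrite('pics/crop.png',a[...,::-1])
E
python3 m.py
```

```text
[[-0.08, -1.0, 0.01], [-0.98, 0.08, -0.2], [0.2, -0.02, -0.98]]
brown [358.6  95.4] [335  90  47  12 295] [8.221e-01 2.000e-04 5.000e-02]
brown [428.2 148.1] [425 140  10  18  40] [ 0.7019 -0.1248  0.05  ]
brown [439.2 148. ] [433 142  14  18 112] [ 0.7003 -0.1463  0.05  ]
brown [197.9 162.1] [195 159   7   7  33] [0.7102 0.3239 0.05  ]
brown [310.2 172.8] [306 169   9   8  37] [0.671  0.1089 0.05  ]
brown [572. 293.] [560 269  25  51 492] [ 0.4032 -0.3551  0.05  ]
cap [333.9 168.8] 117 [0.6616 0.0651 0.101 ]
cap [287.  178.1] 100 [0.6512 0.1518 0.101 ]
cap [355.  181.9] 121 [0.634  0.0291 0.101 ]
cap [365.9 228.4] 124 [0.5474 0.0179 0.101 ]
cap [303.9 260.1] 134 [0.5004 0.1324 0.101 ]
axle rough [0.5816566  0.09723787 0.06      ]
knob top [ 0.54561482 -0.07139756  0.105     ] side [ 0.54521792 -0.06646497  0.105     ]
```

View pics/crop.png

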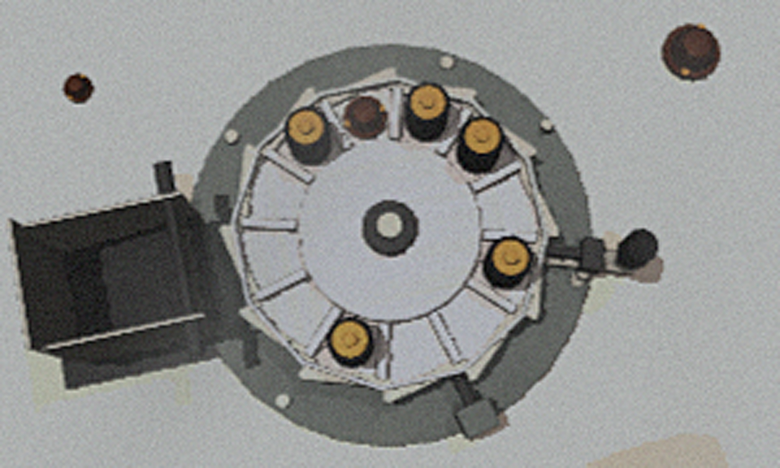

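```bash
cat > m2.py <<'E'
from h import *
import pickle
from scipy.optimize import least_squares
c=pickle.load(open('top.pkl','rb'));s=pickle.load(open('side.pkl','rb'))
P=np.array([[.6616,.0651],[.6512,.1518],[.634,.0291],[.5474,.0179],[.5004,.1324]])
f=lambda q:np.concatenate([P-q[:2]-.088*np.c_[np.cos(q[2]+k*np.pi/6),np.sin(q[2]+k*np.pi/6)]]).ravel()
best=None
a=np.degrees(np.arctan2(P[:,1]-.099,P[:,0]-.579)); print(a.round(1))
k=np.round((a-a[0])/30)
r=least_squares(f,[.579,.099,np.radians(a[0])]); q=r.x; print('axle',q[:2],'phase deg',np.degrees(q[2]),'k',k,'resid mm',(r.fun*1e3).round(1))
def ang(p): d=np.array(p)[:2]-q[:2]; return round(np.degrees(np.arctan2(d[1],d[0])),1),round(np.hypot(*d),3)
F=lambda u,v:(170+u/2.6,130+v/2.6)
print('cover',ang(onplane(c,*F(365,117),.058)))
print('knob',ang(onplane(c,*F(637,245),.105)))
# chute: top rim far corners (z=.15), near flap posts
for n,uv,z in [('rim A',(12,222),.15),('rim B',(28,350),.15),('rim C',(178,193),.15),('rim D',(203,316),.15),('flap?',(222,208),.06),('flap?',(250,350),.06)]:
    p=onplane(c,*F(*uv),z); print(n,p.round(3),ang(p))
for n,uv,z in [('s1',(282,262),.15),('s2',(338,264),.15),('s3',(277,310),.15),('s4',(335,315),.15)]:
    p=onplane(s,*uv,z); print(n,p.round(3),ang(p))
E
python3 m2.py; python3 - <<'E'
from h import *
import pickle
s=pickle.load(open('side.pkl','rb'))
a=cv2.resize(s['img'][130:380,220:420],None,fx=2.4*1.25,fy=2.4,interpolation=cv2.INTER_CUBIC)
a=cv2.resize(s['img'][130:380,220:420],None,fx=2.4,fy=2.4,interpolation=cv2.INTER_CUBIC)
cv2.imwrite('pics/crop2.png',np.clip(a*1.6,0,255).astype(np.uint8)[...,::-1])
E
```

```text
[ -22.3   36.2  -51.8 -111.3  157. ]
axle [0.58105592 0.09884047] phase deg -22.72840250204097 k [ 0.  2. -1. -3.  6.] resid mm [-0.6  0.3  0.1 -0.3 -0.3  0.3  0.3  0.2  0.5 -0.4]
cover (np.float64(6.8), np.float64(0.084))
knob (np.float64(-101.4), np.float64(0.172))
rim A [0.589 0.344 0.15 ] (np.float64(88.0), np.float64(0.245))
rim B [0.506 0.336 0.15 ] (np.float64(107.7), np.float64(0.248))
rim C [0.6   0.235 0.15 ] (np.float64(82.1), np.float64(0.137))
rim D [0.518 0.223 0.15 ] (np.float64(116.9), np.float64(0.139))
flap? [0.605 0.217 0.06 ] (np.float64(78.6), np.float64(0.121))
flap? [0.501 0.203 0.06 ] (np.float64(127.4), np.float64(0.131))
s1 [0.599 0.271 0.15 ] (np.float64(83.9), np.float64(0.174))
s2 [0.515 0.259 0.15 ] (np.float64(112.4), np.float64(0.173))
s3 [0.587 0.349 0.15 ] (np.float64(88.7), np.float64(0.251))
s4 [0.506 0.341 0.15 ] (np.float64(107.2), np.float64(0.254))
```

View pics/crop2.png

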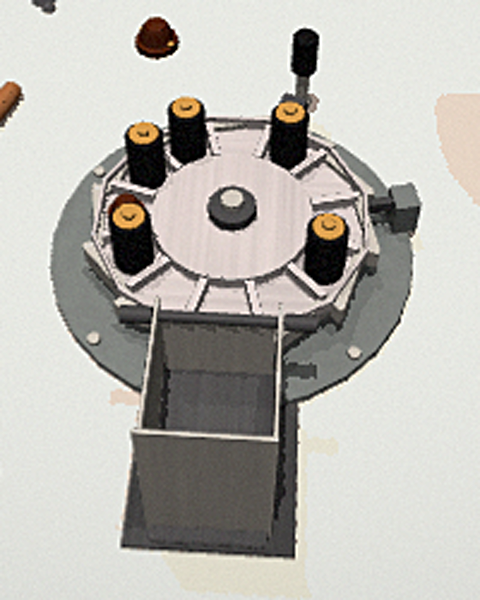

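```bash
cat > plan.py <<'E'
from h import *
from scipy.spatial.transform import Rotation as Ro
AX=np.array([.581,.099])
def tgt(th,back,z):
    a=np.radians(th); er=np.array([np.cos(a),np.sin(a)]); et=np.array([-er[1],er[0]])
    return np.r_[AX+.1735*er-back*et,z], a+np.pi/2
def now():
    s=readout.get_state(); q=s['eef_rot']; return s,Ro.from_quat(np.r_[q[1:],q[0]]).as_matrix()
def rel(th,back,z):
    s,R=now(); p,yaw=tgt(th,back,z); sl=R.T@(p-s['ee_pos'])*1e3
    yn=np.arctan2(R[1,1],R[0,1]); d=(yaw-yn+np.pi/2)%np.pi-np.pi/2  # tool y along +-tangent
    return sl.round(0),round(-d,3)
E
python3 - <<'E'
from plan import *
s,R=now(); print(R.round(3))
print(rel(-101.4,.05,.20), rel(-101.4,.05,.08))
E
```

```text
[[-0.     0.94   0.342]
 [ 0.001  0.342 -0.94 ]
 [-1.     0.    -0.001]]
(array([  31.,  447., -297.]), np.float64(0.548)) (array([ 151.,  447., -297.]), np.float64(0.548))
```

>>> apply_moves --pt "0 40 -27" --pt "0 80 -54" --pt "0 120 -80" --pt "0 160 -107" --pt "0 200 -134" --pt "0 240 -160" --pt "0 280 -187" --pt "0 320 -214" --pt "0 360 -240" --pt "0 400 -267" --pt "0 447 -297" --pt "0 447 -297" --spin '[-0.14,-0.28,-0.42,-0.56,-0.7,-0.84,-0.98,-1.12,-1.26,-1.4,-1.54,-1.68]' --fingers 12

```text
time_s: 1.3
ee_pos: [0.5002, -0.0574, 0.2309]
eef_rot: [0.688, -0.164, 0.688, 0.165]
force: [-1.5, -0.9, 0.1]
grip_width: 0.012
```

```bash
python3 - <<'E'
from plan import *
s,R=now(); print(s['time_s'],s['ee_pos'],s['qpos'].round(2),s['grip_width'],rel(-101.4,.05,.20), rel(-101.4,.05,.08))
E
```

```text
1.3 [ 0.50017755 -0.05739771  0.23089063] [-0.26  0.25 -0.21  1.11  0.    0.84] 0.012026164616497808 (array([31., -2., -4.]), np.float64(-0.903)) (array([151.,  -2.,  -4.]), np.float64(-0.903))
```

>>> apply_moves --pt "0 0 0" --pt "0 0 0" --pt "0 0 0" --pt "0 0 0" --pt "30 0 0" --pt "60 0 0" --pt "90 0 0" --pt "120 0 0" --pt "150 0 0" --pt "150 0 0" --spin '[-0.14,-0.28,-0.42,-0.56,-0.7,-0.84,-0.91,-0.91,-0.91,-0.91]'

```text
time_s: 2.3
ee_pos: [0.495, -0.0607, 0.078]
eef_rot: [0.547, -0.445, 0.549, 0.449]
force: [-0.5, 0.3, -0.1]
grip_width: 0.0117
```

```bash
python3 - <<'E'
from plan import *
s,R=now(); print(s['time_s'],s['ee_pos'],s['qpos'].round(2),s['force'],rel(-101.4,.05,.08));print(R.round(3))
for th in (-101.4,-95,-89,-83,-77,-71,-65.5,-64.5): print(th,rel(th,.022,.08))
c=read_camera('wrist'); save(c,'w1.png')
c=read_camera('side'); save(c,'s1.png')
a=cv2.resize(c['img'][80:280,220:460],None,fx=3,fy=3); cv2.imwrite('pics/s1c.png',np.clip(a*1.5,0,255).astype(np.uint8)[...,::-1])
E
```

```text
2.3 [ 0.49497498 -0.0606806   0.07803792] [-0.27  0.39 -0.45  0.74  0.   -0.07] [-0.51384753  0.33991408 -0.05978218] (array([-2., -3.,  0.]), np.float64(-0.004))
[[-0.007 -0.979  0.201]
 [ 0.002  0.201  0.979]
 [-1.     0.007  0.   ]]
-101.4 (array([ -2., -31.,   0.]), np.float64(-0.004))
-95 (array([ -2., -50.,  -1.]), np.float64(-0.116))
-89 (array([ -2., -69.,  -0.]), np.float64(-0.22))
-83 (array([ -3., -87.,   2.]), np.float64(-0.325))
-77 (array([  -3., -104.,    7.]), np.float64(-0.43))
-71 (array([  -3., -122.,   13.]), np.float64(-0.534))
-65.5 (array([  -3., -137.,   21.]), np.float64(-0.63))
-64.5 (array([  -3., -139.,   22.]), np.float64(-0.648))
```

View pics/s1c.png

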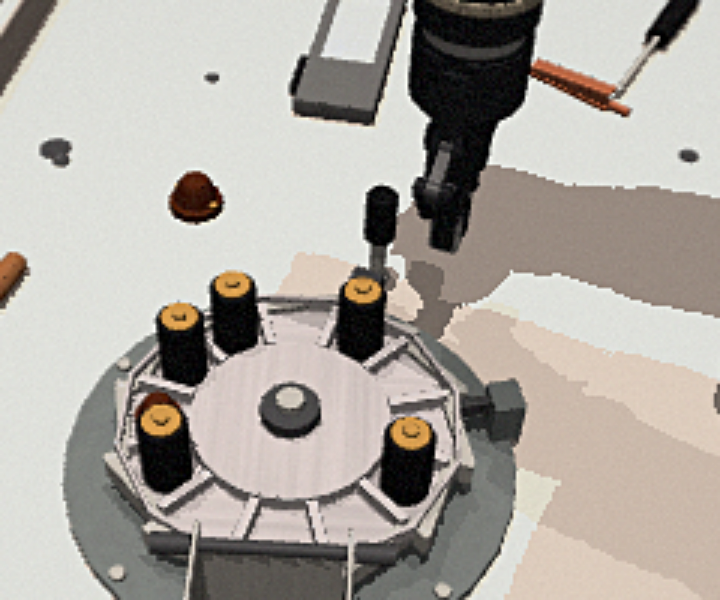

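>>> apply_moves --pt "0 -12 0" --pt "0 -22 0" --pt "0 -31 0" --pt "0 -40 0" --pt "0 -50 -1" --pt "0 -59 -1" --pt "0 -69 0" --pt "0 -69 0" --spin '[0,0,0,-0.06,-0.11,-0.16,-0.22,-0.22]'

```text
time_s: 3.2
ee_pos: [0.5664, -0.0758, 0.0817]
eef_rot: [-0.495, 0.505, -0.496, -0.504]
force: [-2.5, -1.4, 0.8]
grip_width: 0.0125
```

```bash
python3 - <<'E'
from plan import *
s,R=now(); print(s['time_s'],s['ee_pos'],s['force'],s['force']@R)
for th in (-89,-86,-83,-80,-77,-74,-71,-68,-66.5,-65.5): print(th,rel(th,.022,.08))
c=read_camera('top'); save(c,'t2.png')
a=cv2.resize(c['img'][130:310,230:470],None,fx=3,fy=3); cv2.imwrite('pics/t2c.png',np.clip(a*1.5,0,255).astype(np.uint8)[...,::-1])
E
```

```text
3.2 [ 0.56641997 -0.07581907  0.08170167] [-2.53301376 -1.43986238  0.775095  ] [-0.77481808  2.55836735 -1.39447053]
-89 (array([2., 4., 1.]), np.float64(0.001))
-86 (array([ 2., -5.,  0.]), np.float64(-0.052))
-83 (array([  2., -14.,  -0.]), np.float64(-0.104))
-80 (array([  2., -23.,  -0.]), np.float64(-0.157))
-77 (array([  2., -32.,   0.]), np.float64(-0.209))
-74 (array([  2., -41.,   1.]), np.float64(-0.261))
-71 (array([  2., -50.,   3.]), np.float64(-0.314))
-68 (array([  2., -59.,   5.]), np.float64(-0.366))
-66.5 (array([  2., -64.,   6.]), np.float64(-0.392))
-65.5 (array([  2., -67.,   7.]), np.float64(-0.41))
```

View pics/t2c.png

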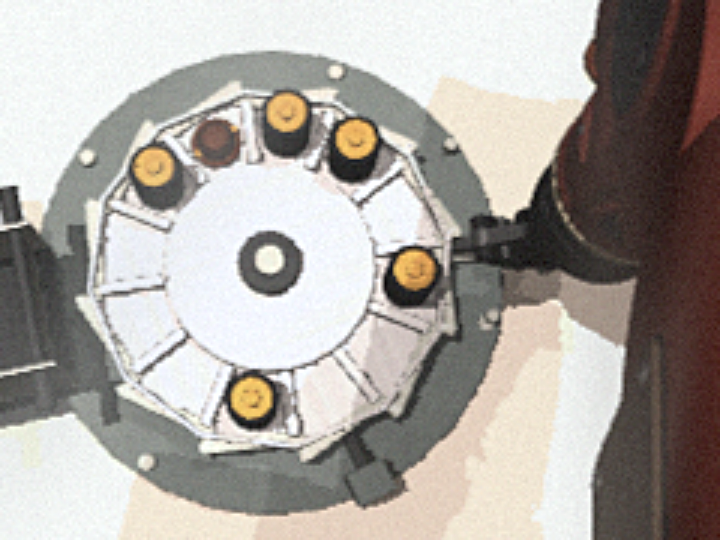

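>>> apply_moves --pt "0 -9 0" --pt "0 -18 -1" --pt "0 -27 -1" --pt "0 -36 -1" --pt "0 -45 0" --pt "0 -54 2" --pt "0 -63 4" --pt "0 -68 5" --pt "0 -71 6" --pt "0 -71 6" --pt "0 -71 6" --spin '[-0.05,-0.1,-0.16,-0.21,-0.26,-0.31,-0.37,-0.39,-0.41,-0.41,-0.41]'

```text
time_s: 4.35
ee_pos: [0.636, -0.0681, 0.0813]
eef_rot: [0.383, -0.594, 0.383, 0.594]
force: [-3.4, -0.9, -0.1]
grip_width: 0.0118
```

```bash
cat > look.py <<'E'
from plan import *
import sys
s,R=now(); print(s['time_s'],s['ee_pos'],'toolforce',(s['force']@R).round(1))
c=read_camera('top'); n=sys.argv[1]; save(c,n+'.png')
hsv=cv2.cvtColor(c['img'],cv2.COLOR_RGB2HSV)
m=(hsv[...,0]>12)&(hsv[...,0]<25)&(hsv[...,1]>120)&(hsv[...,2]>90)
k,l,st,ce=cv2.connectedComponentsWithStats(m.astype(np.uint8))
for i in range(1,k):
    if 40<st[i,4]<400:
        p=onplane(c,*ce[i],.101)[:2]-AX
        if abs(np.hypot(*p)-.088)<.012: print('cap ang',np.degrees(np.arctan2(p[1],p[0])).round(1))
a=cv2.resize(c['img'][130:310,230:470],None,fx=3,fy=3); cv2.imwrite('pics/%sc.png'%n,np.clip(a*1.5,0,255).astype(np.uint8)[...,::-1])
for th in map(float,sys.argv[2:]): print(th,rel(th,.022,.08))
E
python3 look.py t3 -64.5 -63.5 -75 -85 -95 -101.4 -105
```

```text
4.35 [ 0.63604593 -0.06813821  0.08132835] toolforce [0.1 3.5 0.6]
cap ang 10.6
cap ang -19.3
cap ang -79.1
cap ang 70.3
cap ang -168.6
-64.5 (array([ 1., -0.,  1.]), np.float64(-0.019))
-63.5 (array([ 1., -3.,  1.]), np.float64(-0.037))
-75.0 (array([ 1., 31.,  7.]), np.float64(0.164))
-85.0 (array([ 1., 59., 19.]), np.float64(0.339))
-95.0 (array([ 1., 85., 35.]), np.float64(0.513))
-101.4 (array([  1., 100.,  47.]), np.float64(0.625))
-105.0 (array([  1., 108.,  55.]), np.float64(0.688))
```

>>> apply_moves --pt "0 -2 0" --pt "0 -4 0" --pt "0 -4 0" --spin '[-0.02,-0.03,-0.03]'

```text
time_s: 4.7
ee_pos: [0.6386, -0.0674, 0.0812]
eef_rot: [0.373, -0.6, 0.375, 0.601]
force: [-8.9, -5.6, 4.2]
grip_width: 0.012
```

```bash
python3 look.py t4 -64.5 -75 -85 -95 -101.4 -105
```

```text
4.7 [ 0.63858066 -0.06736552  0.08124271] toolforce [-4.1 10.4 -1.1]
cap ang 10.8
cap ang -18.5
cap ang -78.3
cap ang 71.2
cap ang -167.7
-64.5 (array([1., 2., 1.]), np.float64(0.011))
-75.0 (array([ 1., 33.,  9.]), np.float64(0.194))
-85.0 (array([ 1., 61., 21.]), np.float64(0.369))
-95.0 (array([ 2., 87., 38.]), np.float64(0.543))
-101.4 (array([  2., 102.,  51.]), np.float64(0.655))
-105.0 (array([  2., 109.,  59.]), np.float64(0.718))
```

View pics/t4c.png

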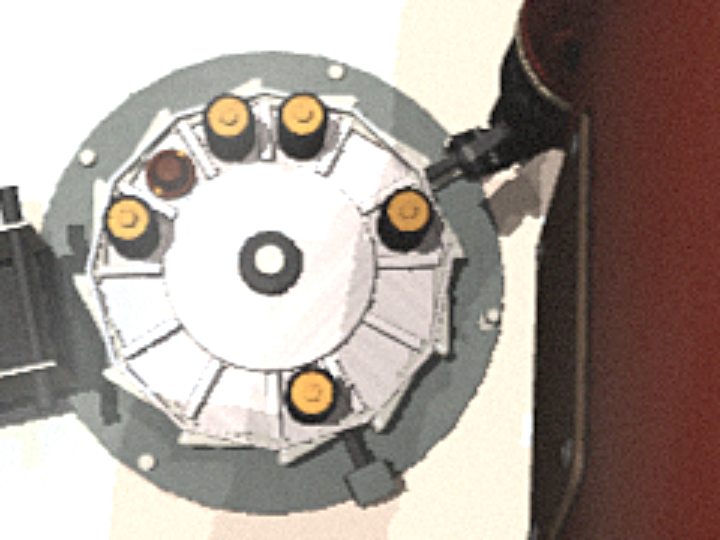

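>>> apply_moves --pt "0 12 1" --pt "0 22 4" --pt "0 33 9" --pt "1 42 12" --pt "1 52 16" --pt "1 61 21" --pt "1 70 26" --pt "1 79 32" --pt "1 87 38" --pt "1 95 44" --pt "1 102 51" --pt "1 111 60" --spin '[0.07,0.13,0.19,0.25,0.31,0.37,0.43,0.49,0.54,0.6,0.65,0.66]'

```text
time_s: 5.95
ee_pos: [0.5148, -0.0617, 0.0808]
eef_rot: [0.549, -0.447, 0.548, 0.446]
force: [-0.2, -0.6, 0.5]
grip_width: 0.012
```

>>> apply_moves --pt "0 6 0" --pt "0 6 0" --pt "0 6 0" --spin '[0,0,0]'

```text
time_s: 6.25
ee_pos: [0.5091, -0.0607, 0.0806]
eef_rot: [0.548, -0.447, 0.548, 0.446]
force: [0.3, -0.5, -0.2]
grip_width: 0.0122
```

```bash
python3 look.py t5 -101.4 -95 -89 -83 -77 -71 -68 -65.5 -64 
python3 - <<'E'
from h import *
c=read_camera('side'); a=cv2.resize(c['img'][80:280,220:460],None,fx=3,fy=3); cv2.imwrite('pics/s5c.png',np.clip(a*1.5,0,255).astype(np.uint8)[...,::-1])
E
```

```text
6.25 [ 0.50908664 -0.06066403  0.08064847] toolforce [ 0.2 -0.4 -0.4]
cap ang 9.2
cap ang -20.6
cap ang 69.4
cap ang -80.4
cap ang -169.9
-101.4 (array([  1., -17.,  -3.]), np.float64(-0.004))
-95.0 (array([  1., -36.,  -4.]), np.float64(-0.115))
-89.0 (array([  1., -55.,  -3.]), np.float64(-0.22))
-83.0 (array([  1., -73.,  -1.]), np.float64(-0.325))
-77.0 (array([  1., -91.,   4.]), np.float64(-0.43))
-71.0 (array([   1., -108.,   10.]), np.float64(-0.534))
-68.0 (array([   1., -116.,   14.]), np.float64(-0.587))
-65.5 (array([   1., -123.,   18.]), np.float64(-0.63))
-64.0 (array([   1., -127.,   20.]), np.float64(-0.656))
```

View pics/s5c.png

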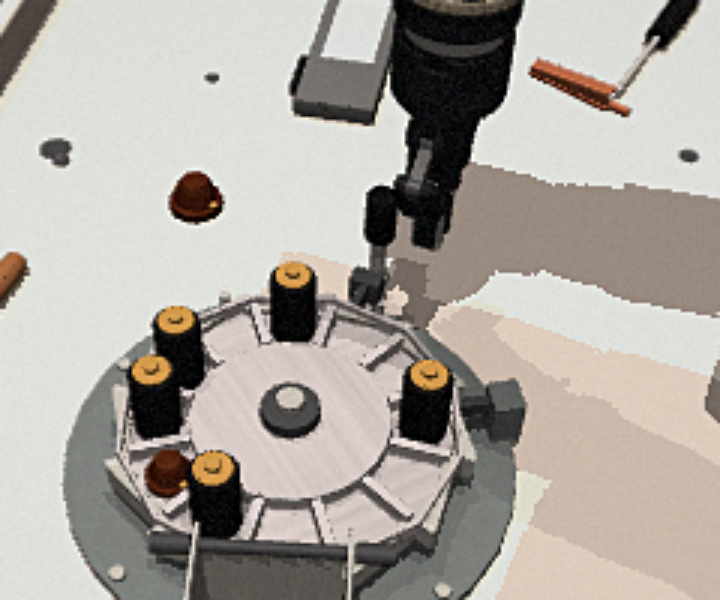

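>>> apply_moves --pt "0 -9 -1" --pt "0 -17 -3" --pt "0 -27 -4" --pt "0 -36 -4" --pt "0 -46 -4" --pt "0 -55 -3" --pt "0 -64 -2" --pt "0 -73 -1" --pt "0 -82 1" --pt "0 -91 4" --pt "0 -99 7" --pt "0 -108 10" --spin '[0,0,-0.06,-0.11,-0.17,-0.22,-0.27,-0.32,-0.38,-0.43,-0.48,-0.53]'

```text
time_s: 7.55
ee_pos: [0.6155, -0.0735, 0.0798]
eef_rot: [0.411, -0.574, 0.413, 0.576]
force: [-5.8, -2.7, 2.1]
grip_width: 0.0117
```

```bash
python3 look.py t6 -71 -68 -65.5 -64
```

```text
7.55 [ 0.61549277 -0.07350352  0.07981706] toolforce [-2.1  6.4 -0.7]
cap ang 3.8
cap ang 34.4
cap ang -56.1
cap ang -145.8
-71.0 (array([-0.,  0.,  1.]), np.float64(0.0))
-68.0 (array([-0., -9.,  0.]), np.float64(-0.052))
-65.5 (array([ -0., -16.,  -0.]), np.float64(-0.096))
-64.0 (array([ -0., -21.,  -0.]), np.float64(-0.122))
```

>>> apply_moves --pt "0 -8 0" --pt "0 -15 0" --pt "0 -19 0" --pt "0 -22 0" --pt "0 -22 0" --spin '[-0.05,-0.09,-0.12,-0.12,-0.12]'

```text
time_s: 8.1
ee_pos: [0.6373, -0.0672, 0.0799]
eef_rot: [-0.376, 0.598, -0.378, -0.598]
force: [-1.2, -6.7, -0.5]
grip_width: 0.0121
```

```bash
python3 look.py t7 -64 -75 -85 -95 -101.4 -105
```

```text
8.1 [ 0.63733629 -0.06724578  0.07989189] toolforce [ 0.5  3.9 -5.5]
cap ang 11.6
cap ang 41.6
cap ang -48.7
cap ang -138.1
-64.0 (array([-0., -0.,  1.]), np.float64(-0.009))
-75.0 (array([-0., 32.,  8.]), np.float64(0.183))
-85.0 (array([-0., 61., 19.]), np.float64(0.358))
-95.0 (array([-0., 86., 36.]), np.float64(0.532))
-101.4 (array([ -0., 101.,  49.]), np.float64(0.644))
-105.0 (array([ -0., 109.,  57.]), np.float64(0.707))
```

>>> apply_moves --pt "0 12 1" --pt "0 22 4" --pt "0 32 8" --pt "0 42 11" --pt "0 52 15" --pt "0 61 19" --pt "0 70 25" --pt "0 78 30" --pt "0 86 36" --pt "0 94 43" --pt "0 101 49" --pt "0 111 59" --spin '[0.07,0.13,0.18,0.24,0.3,0.36,0.42,0.48,0.53,0.59,0.64,0.65]'

```text
time_s: 9.35
ee_pos: [0.512, -0.0606, 0.0803]
eef_rot: [0.549, -0.446, 0.548, 0.446]
force: [-0.0, -1.0, -0.5]
grip_width: 0.0117
```

>>> apply_moves --pt "0 6 0" --pt "0 6 0" --pt "0 6 0" --spin '[0,0,0]'

```text
time_s: 9.65
ee_pos: [0.5062, -0.0593, 0.0805]
eef_rot: [0.548, -0.447, 0.548, 0.447]
force: [-0.6, -0.6, 0.4]
grip_width: 0.0117
```

```bash
python3 look.py t8 -101.4 -95 -83 -71 -64
```

```text
9.65 [ 0.50623409 -0.05927493  0.08049378] toolforce [-0.4  0.5 -0.7]
cap ang 8.7
cap ang 38.8
cap ang -51.3
cap ang -140.8
-101.4 (array([  0., -20.,  -3.]), np.float64(-0.004))
-95.0 (array([  0., -39.,  -5.]), np.float64(-0.116))
-83.0 (array([  1., -76.,  -1.]), np.float64(-0.325))
-71.0 (array([   1., -111.,   10.]), np.float64(-0.534))
-64.0 (array([   1., -130.,   19.]), np.float64(-0.657))
```

View pics/t8c.png

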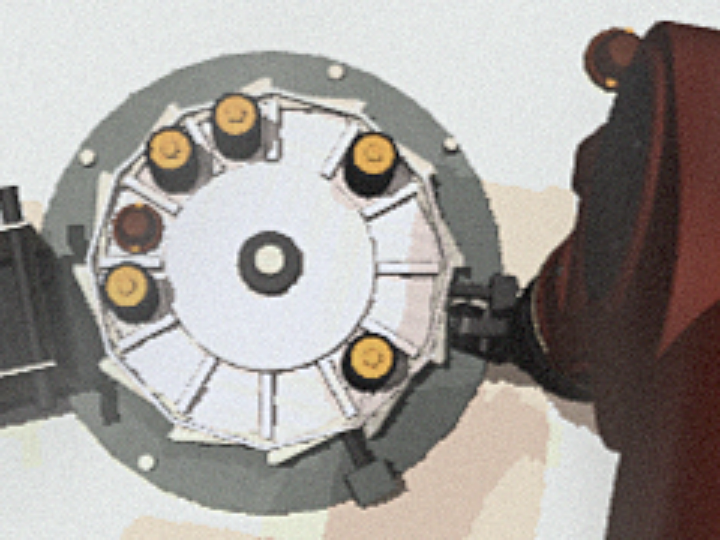

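>>> apply_moves --pt "0 -10 -1" --pt "0 -20 -3" --pt "0 -30 -4" --pt "0 -39 -5" --pt "0 -49 -4" --pt "0 -58 -3" --pt "0 -67 -2" --pt "0 -76 -1" --pt "0 -85 1" --pt "0 -94 4" --pt "0 -102 7" --pt "0 -111 10" --spin '[0,0,-0.06,-0.11,-0.17,-0.22,-0.27,-0.32,-0.38,-0.43,-0.48,-0.53]'

```text
time_s: 10.9
ee_pos: [0.6159, -0.0726, 0.0799]
eef_rot: [0.411, -0.575, 0.412, 0.575]
force: [-5.1, -2.2, 2.1]
grip_width: 0.012
```

>>> apply_moves --pt "0 -8 0" --pt "0 -15 0" --pt "0 -19 0" --pt "0 -22 0" --pt "0 -22 0" --spin '[-0.05,-0.09,-0.12,-0.12,-0.12]'

```text
time_s: 11.4
ee_pos: [0.6372, -0.0666, 0.0799]
eef_rot: [-0.376, 0.598, -0.378, -0.598]
force: [-4.2, -6.6, 2.5]
grip_width: 0.0121
```

```bash
python3 look.py t9 -64 -75 -85 -95 -101.4 -105
```

```text
11.4 [ 0.63717137 -0.06655636  0.07988619] toolforce [-2.5  6.6 -4.2]
cap ang -18.5
cap ang 42.3
cap ang 71.4
cap ang -108.2
cap ang 132.4
-64.0 (array([-0., -0., -0.]), np.float64(-0.008))
-75.0 (array([-0., 33.,  7.]), np.float64(0.184))
-85.0 (array([ 0., 61., 19.]), np.float64(0.359))
-95.0 (array([ 0., 86., 35.]), np.float64(0.533))
-101.4 (array([  0., 101.,  48.]), np.float64(0.645))
-105.0 (array([  0., 109.,  56.]), np.float64(0.708))
```

Return to rest, then back off and up.

>>> apply_moves --pt "0 12 1" --pt "0 22 4" --pt "0 32 8" --pt "0 42 11" --pt "0 52 15" --pt "0 61 19" --pt "0 70 25" --pt "0 78 30" --pt "0 86 36" --pt "0 94 42" --pt "0 101 48" --pt "0 111 58" --spin '[0.07,0.13,0.18,0.24,0.3,0.36,0.42,0.48,0.53,0.59,0.64,0.65]'

```text
time_s: 12.65
ee_pos: [0.5129, -0.0607, 0.0803]
eef_rot: [0.549, -0.447, 0.548, 0.446]
force: [0.8, -0.7, 0.8]
grip_width: 0.012
```

>>> apply_moves --pt "0 20 0" --pt "0 40 0" --pt "-20 50 0" --pt "-50 60 0" --pt "-80 100 0" --pt "-80 140 0" --pt "-80 150 0" --pt "-80 150 0" --pt "-80 150 0" --spin '[0,0,0,0,0,0,0,0,0]'

```text
time_s: 13.55
ee_pos: [0.3666, -0.0305, 0.1606]
eef_rot: [0.548, -0.447, 0.548, 0.446]
force: [0.2, 0.4, 0.1]
grip_width: 0.0125
```

```bash
python3 look.py t10
python3 - <<'E'
from plan import *
import pickle
c=read_camera('top')
a=cv2.resize(c['img'][120:310,150:470],None,fx=2.4,fy=2.4); cv2.imwrite('pics/t11.png',np.clip(a*1.5,0,255).astype(np.uint8)[...,::-1])
hsv=cv2.cvtColor(c['img'],cv2.COLOR_RGB2HSV)
m=((hsv[...,0]<12)|(hsv[...,0]>172))&(hsv[...,1]>60)&(hsv[...,2]>20)&(hsv[...,2]<140)
n,l,st,ce=cv2.connectedComponentsWithStats(m.astype(np.uint8))
for i in range(1,n):
    p=onplane(c,*ce[i],.058)
    if st[i,4]>10 and np.hypot(*(p[:2]-AX))<.13: d=p[:2]-AX; print('cover',ce[i].round(0),p.round(3),np.degrees(np.arctan2(d[1],d[0])))
c0=pickle.load(open('side.pkl','rb')); c1=read_camera('side')
for q in (c0,c1):
    g=q['img'][130:165,330:365].max(2)<45; k,l,st,ce=cv2.connectedComponentsWithStats(g.astype(np.uint8)); print('knob side',[(ce[i]+[330,130]).round(1) for i in range(1,k) if st[i,4]>60])
E
```

```text
13.55 [ 0.36658104 -0.03052603  0.16058741] toolforce [-0.1 -0.1  0.4]
cap ang -21.3
cap ang 39.1
cap ang 69.0
cap ang -111.0
cap ang 129.2
cover [279. 226.] [0.57  0.175 0.058] 97.89851412163159
cover [270. 232.] [0.561 0.193 0.058] 102.12903243224228
cover [274. 228.] [0.568 0.186 0.058] 98.47398885690815
knob side [array([346.6, 151.9])]
knob side [array([346.6, 152. ])]
```

View pics/t11.png

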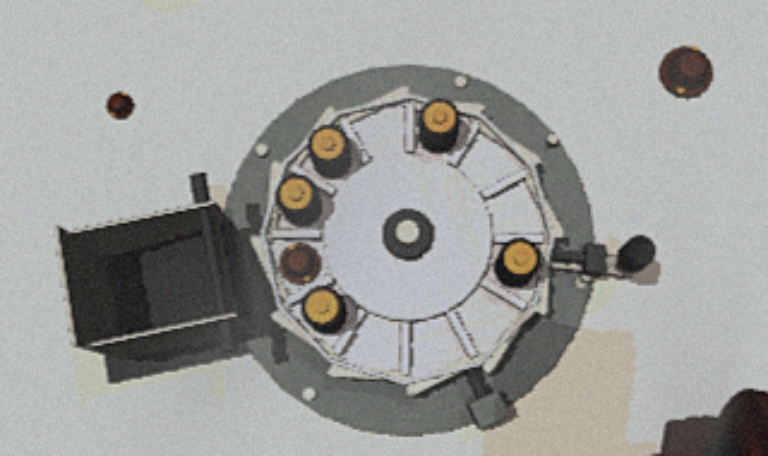

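The cover stands at about 99° and the chute axis is at about 98°. The knob is back at its starting pixel and the arm is clear, so I'm handing in.

```bash
python3 -c "
from workcell import order; print(order.close_job())"
```

```text
the job is handed in; nothing more can be done
None
```

I worked the ratchet lever through three full strokes, letting it return to rest after each, and the cover's pocket now stands in front of the chute. I then backed the arm clear and handed the job in at about 14 s; no verdict is reported.

- **Cover:** it stands in its pocket at about 98–99° around the axle. I measured the chute's centre line at about 98°, so it is off by roughly 1–2 mm, up to a few mm with measurement error (18 mm is allowed). The colour mask broke the cover into three patches, reading 97.9°, 98.5° and 102.1°. I took its angle from these and from the table's rotation, measured on the cell caps.
- **Lever:** the knob is back at the pixel where it started in the side view, (346.6, 152.0) against (346.6, 151.9).
- **Contact:** the highest tool force I read was about 11 N, at the end of the first stroke. I saw no contact with the table or the cover.
- **Table settling:** it slipped back 1.5–3° as the lever returned each time, so the final angle comes from the last picture with the lever at rest.

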